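# Find the hidden release notch of the probe case by feel

### The job

Unlatch the grey probe case: somewhere along its long side opposite the lid hinge, out of sight under the rim, there is a notch with a release plate inside. Feel gently along that side with a closed fingertip to find the notch, press the plate in until it is home and the lid pops ajar, then take the hand away; never press harder than about 30 N. Only touch and press: do not grasp or pick up anything, and leave the brass weight, the tape roll and the hex key where they are.

Things in the scene. Friction and masses are not known exactly. Their poses are not given: they have to be found in the camera images.
- probe_case: Low grey box screwed to the desk, cannot move: 110 (its x) x 264 (its y) x 52 mm high, aluminium lid flush in its top. Origin: centre of the underside; z up. +x side: release side; -x side: lid hinge. On the release side the parts with |y| = 58 to 132 mm are plain end blocks (face at x = 55 mm); between them is a plastic edge insert that has the notch.
- edge_mid (a point): Middle of the release side, on the edge insert's face (case x 54, y 0, z 25 mm). Axes as the case's: x straight out, y along the edge. The face spans |y| < 58, z 4 to 46 mm. The notch in it: 38 mm wide along y, full height, 6 mm deep; its centre lies anywhere at y = -36 to +36 mm, new each time. Its floor is the release plate (36 x 40 mm).
- rim_mid (a point): Middle of the outer lower corner of the rim above the release side (case x 55, y 0, z 46 mm; rim 6 mm thick). The rim roofs the notch, so it is not seen from above and an upright finger cannot enter: lean the fingers 25 to 40 degrees, tip towards the case, hand away from it, tip 5 to 20 mm above the desk. Closed fingers up to 28 mm wide fit.
- release_plate (a joint): Travel of the plate at the bottom of the notch, straight into the case (its -x): 0 = locked, 6 mm behind the insert's face; 0.006 m = pressed home. Friction of about 5 to 7 N, no spring: it stays where it is left. The number does not tell where the notch is.
- lid (a joint): Opening angle of the lid: 0 = flush and shut, about 0.25 rad = popped ajar (its release-side edge stands about 18 mm up). It follows the release plate in proportion and has nothing to grip; pushing it down pushes the plate out again.
- brass_weight: Brass weight, 26 mm across, 30 mm high, standing loose beyond the +y end of the case; leave alone. Origin: centre of the underside.
- orange_tape: Roll of orange tape, 72 mm across, 24 mm high, lying loose on the hinge side of the case; leave alone. Origin: centre of the underside.
- hex_key: Black hex key, 28 x 71 x 8 mm, lying loose on the desk about 90 mm out from the release side; leave alone. Origin: centre of the underside.

How it is judged (in metres and radians):
At the end, for the whole second after the job is handed in: The release plate is in by more than 4.5 of its 6 mm and the lid stands ajar by more than 0.17 rad; the brass weight, tape roll and hex key are within 15 mm of where they stood (value of joint release_plate above 0.0045 m and value of joint lid above 0.17 rad and distance of each of brass_weight, orange_tape, hex_key from where it was at the start of the episode below 0.015 m); the robot touches nothing.
It fails at once if the brass weight was moved or picked up (distance of brass_weight from where it was at the start of the episode above 0.015 m).
It fails at once if the tape roll was moved or picked up (distance of orange_tape from where it was at the start of the episode above 0.015 m).
It fails at once if the hex key was moved or picked up (distance of hex_key from where it was at the start of the episode above 0.015 m).
It fails at once if the fingers pressed on something too hard (over 35 N) (contact force between the fingers and anything else above 35 N).
It also fails if it takes over 48 s, if anything falls off the work surface, if the arm or the gripper's body presses on something with over 40 N, if the wrist force passes 120 N, or if a joint passes its speed limit or range.

### The arm

A 6-joint arm with a two-finger parallel gripper is mounted at the origin on a cart in front of the work surface, level with it; the furniture and walls round the work are solid. World frame = base frame: x ahead of the robot, y to its left, z up, the work surface at z = 0. Lengths are in m, angles in degrees, forces in N, time in s.
With the tool pointing down it reaches from about 0.35 to 0.875 m from the base axis. Payload 4.2 kg.
Tool frame: the origin (TCP) lies midway between the tips of the shut fingers; the grasp point (between the pads) lies 19 mm behind it; z points along the fingers, y is the line along which they close (so a half turn about z gives the same grasp; the last joint's range is limited). The gripper opens to 87 mm and grips with 3 to 60 N. Pads are 19 mm wide; open, the fingers measure 117 mm over their backs; the gripper's body (75 mm by 190 mm) begins 51 mm behind the grasp point.
Start: joints at [14.817, 22.042, 0.453, 0, -68.411, -14.817], TCP at [0.625, 0, 0.223] pointing down, gripper open.
Joint ranges: [-179.83, 179.83], [-69.29, 118.12], [-61.27, 80.66], [-181.25, 117.63], [-171.15, -9.14], [-177.46, 177.46]. Speed limits (degrees/s): [159.86, 159.86, 180, 180, 180, 180].

### API

Orientations are given as a 3x3 rotation matrix whose columns are the frame's x, y, z axes.
In Python, from station import r, cams gives the robot as it stands.
- The arm moves only by the tool play_rows, never from a script. Its argument "commands" is text: rows parted by semicolons, each of 6 numbers parted by spaces: the shift along the world's x, y, z normalised to -1 to 1, where 1 is 30 mm, then the turn, a rotation vector about the world's x, y, z normalised to -1 to 1, where 1 is 0.15 rad. A call has 1 to 20 rows; each row shifts and turns the commanded pose from where the row before left it; what a row does not reach is not made up. A row lasts 1/10 s, in which the tool goes at most 50 mm and 8.59 degrees, less where a joint would pass 70% of its speed; a pose out of reach is approached as far as the arm can. A call with a number of a shift or a turn outside -1 to 1 is refused whole. A call with a gripper value outside its range is refused whole. "grip" is the finger opening in mm, from 0 to 87, set as the call begins (left out, the last holds). The fingers move at their own pace and stop on an object; the grip force is fixed at half the most. Time passes only in rows, so rows that do not move let the fingers close. It gives the time, the measured TCP pose, the force, the opening and the grip force at its end, in the units of the state.
- r.sense(): the state, without advancing time (a new reading comes with each control period).
- cams.capture(name): name is "scene" or "side" or "wrist"; returns (picture, depth): 400x640x3 uint8, blue, green, red; 400x640 float32, m along the optical axis (not along the pixel's ray), 0 where there is no reading.
- cams.camera_info(name): a dict with "mtx" (3x3 intrinsics, pixels), "R" (3x3) and "t" (3): a world point X has camera coordinates R X + t. Camera axes: x right, y down, z forward; pixel columns grow to the right and rows downward; lengths in m; the calibration is good to about 2 mm. A picture is of the moment at which its call begins: read the wrist's pose just before it. camera_info takes no time and is no camera call; for the wrist camera it gives the pose at the moment of the call.
- r.finish_job(): hands the job in; it is judged then, once.
The state is a dict: "time_s": time; "joints": joint angles; "joint_velocities": joint speeds; "effort": joint torques, N m; "tcp_pos": TCP position; "ee_rot": TCP orientation; "wrist_force": force on the tool from outside, world axes, zero at the start; "moment": the same for the moment, N m; "gripper_width": opening from 0.0 (shut) to 1.0 (fully open); "gripper_force": force on a finger pad.
Only numpy, scipy, OpenCV 4.12 (cv2) and the standard library are available. Lean on these libraries where they do the work, as an engineer would, in place of code of your own. Each camera call takes 0.05 s, during which the arm holds its last target. There are 200 camera calls.

## Working session

There is one attempt and no reset: what is moved stays moved. The work goes in short steps, Python scripts to look and compute and a tool call to move; the robot and the scene stay as the last step left them, time stands still between calls to the robot, and variables do not carry over. Pictures are saved under pics/ and viewed, at most 10 in all, crops included, and the job is handed in when it is done.

Besides the shell and the picture viewer there is one more tool, called after "Request:" as name(argument=value, ...), one argument or row to a line, values as JSON. play_rows: Moves the arm, as the interface text tells. Scaled input: -1 to 1 covers 30 mm each way for a shift and 0.15 rad each way for a turn. Its arguments: {"type":"object","properties":{"commands":{"type":"string"},"grip":{"type":"number"}},"required":["commands"]}

```bash
mkdir -p pics; cat > h.py <<'E'
import numpy as np,cv2
from station import r,cams
def snap(n,f):
    i=cams.camera_info(n);p,d=cams.capture(n);cv2.imwrite(f'pics/{f}.png',p);np.savez(f'pics/{f}.npz',d=d,K=i['mtx'],R=i['R'],t=i['t'])
def world(f,u,v):
    z=np.load(f'pics/{f}.npz');d=z['d'][v,u];c=np.linalg.inv(z['K'])@[u,v,1]*d
    return z['R'].T@(c-z['t'])
E
python3 -c "
from h import *
snap('scene','s1');snap('wrist','w1')
a=cv2.imread('pics/s1.png');b=cv2.imread('pics/w1.png')
print(r.sense())"
```

```text
{'time_s': 0.1, 'joints': array([ 1.48179178e+01,  2.20868866e+01,  3.86938750e-01, -2.54713112e-02,
       -6.84121816e+01, -1.48175365e+01]), 'joint_velocities': array([ 0.00785922, -0.07492934,  0.14863296,  0.15661229, -0.01548157,
        0.10176497]), 'effort': array([ 1.65357815e-04, -3.91689312e+01,  1.87934643e+01,  4.23187181e+00,
        1.34990664e-02, -6.93199490e-05]), 'tcp_pos': array([6.24450989e-01, 2.98430976e-05, 2.21558433e-01]), 'ee_rot': array([[-1.57212279e-04, -9.99997992e-01, -1.99762957e-03],
       [-9.99999983e-01,  1.57414093e-04, -1.00869970e-04],
       [ 1.01184223e-04,  1.99761367e-03, -9.99998000e-01]]), 'wrist_force': array([ 0.16753492, -0.27592939, -0.27125094]), 'moment': array([ 0.07594745, -0.00938933, -0.02930094]), 'gripper_force': 0.0, 'gripper_width': 0.9981801421362844}
```

View pics/s1.png

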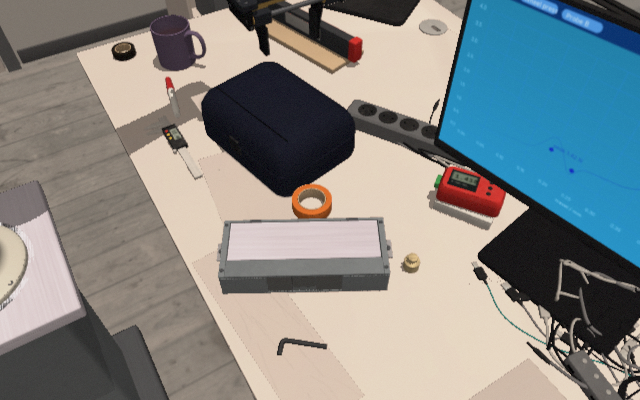

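View pics/w1.png

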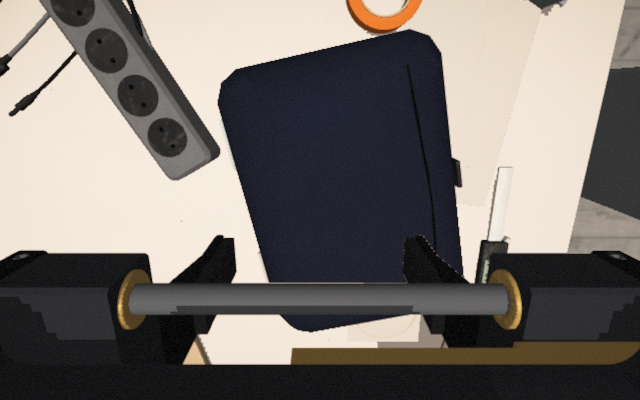

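The scene picture shows the case at about (220–390, 218–290), with its release side facing the camera. The weight is at (411,262), the tape at (312,202) and the hex key at (300,346). Next I'll measure points on these.

```bash
python3 -c "
from h import *
np.set_printoptions(precision=4,suppress=True)
for n,u,v in [('lid BL',232,258),('lid BR',380,256),('lid TL',232,224),('lid TR',378,223),('topNearL',222,270),('topNear',300,270),('topNearR',384,270),('face',300,283),('face',235,285),('face',370,283),('weight',411,256),('tape',312,187),('hexcorner',281,350),('hexend',324,346),('hexmid',300,342),('desk',300,320)]:
    print(n,world('s1',u,v))
a=cv2.imread('pics/s1.png')[200:370,200:430];cv2.imwrite('pics/c1.png',cv2.resize(a,None,fx=3.4,fy=3.4,interpolation=cv2.INTER_CUBIC))
snap('side','d1')"
```

```text
lid BL [ 0.3846 -0.2354  0.0511]
lid BR [ 0.5853 -0.3519  0.0504]
lid TL [ 0.4132 -0.174   0.0509]
lid TR [ 0.621  -0.2961  0.0497]
topNearL [ 0.3617 -0.2496  0.054 ]
topNear [ 0.4645 -0.3101  0.0518]
topNearR [ 0.5758 -0.376   0.0498]
face [ 0.4621 -0.3122  0.0187]
face [ 0.3713 -0.2679  0.0277]
face [ 0.5553 -0.3714  0.0226]
weight [ 0.6367 -0.3686  0.0323]
tape [ 0.5803 -0.1495  0.0223]
hexcorner [ 0.3853 -0.3897  0.0057]
hexend [ 0.4424 -0.4175  0.0067]
hexmid [ 0.4152 -0.3937  0.0066]
desk [ 0.4345 -0.3596  0.0003]
```

View pics/c1.png

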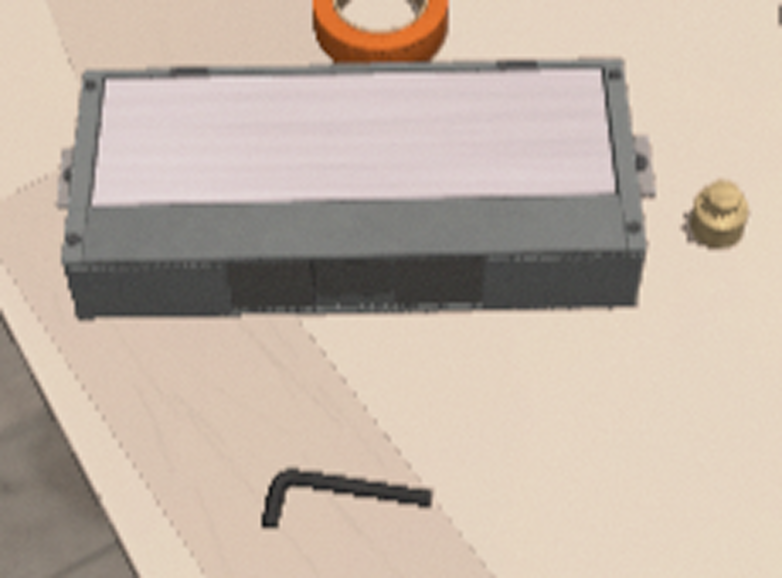

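View pics/d1.png

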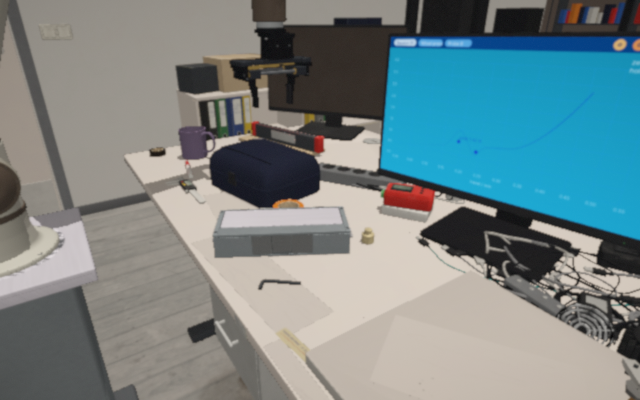

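The crop shows the insert at crop x 231–485, with a faint vertical line near x 315 that may be a notch edge. I'll fit the case pose from the depth and profile the face.

```bash
cat > fit.py <<'E'
from h import *
np.set_printoptions(precision=4,suppress=True)
def cloud(f):
    z=np.load(f'pics/{f}.npz');d=z['d'];v,u=np.indices(d.shape)
    c=np.stack([u,v,np.ones_like(u)],-1)@np.linalg.inv(z['K']).T*d[...,None]
    return (c-z['t'])@z['R'], d
for f in ['s1','d1']:
    W,d=cloud(f)
    m=(d>0)&(abs(W[...,2]-.051)<.006)&(np.hypot(W[...,0]-.49,W[...,1]+.27)<.18)
    n,l,st,_=cv2.connectedComponentsWithStats(m.astype(np.uint8));k=1+np.argmax(st[1:,4])
    P=W[l==k];rc=cv2.minAreaRect((P[:,:2]*1000).astype(np.float32));print(f,len(P),rc)
    c=np.array(rc[0])/1000;y=np.array([np.cos(np.radians(-30.3)),np.sin(np.radians(-30.3))])
    b=cv2.boxPoints(rc);e=max([b[1]-b[0],b[2]-b[1]],key=np.linalg.norm);y=e/np.linalg.norm(e);y=y*np.sign(y[0]);x=np.array([y[1],-y[0]])
    print('c',c,'x',x,'y',y)
    Q=W[...,:2]-c;X=Q@x;Y=Q@y;mm=(d>0)&(W[...,2]>.012)&(W[...,2]<.036)&(X>.03)&(X<.075)
    for s in np.arange(-.13,.13,.006):
        q=mm&(Y>=s)&(Y<s+.006);print(round(s*1000+3),q.sum(),np.round(np.median(X[q])*1000,1) if q.any() else '',end=' | ')
    print()
E
python3 fit.py
python3 -c "
import cv2
a=cv2.imread('pics/s1.png')[265:300,210:400];a=cv2.convertScaleAbs(a,alpha=2.5,beta=-60);cv2.imwrite('pics/c2.png',cv2.resize(a,None,fx=4.2,fy=8,interpolation=cv2.INTER_CUBIC))"
```

```text
s1 9606 ((492.38458251953125, -273.19158935546875), (112.82425689697266, 264.3814697265625), 60.40437698364258)
c [ 0.4924 -0.2732] x [-0.4939 -0.8695] y [ 0.8695 -0.4939]
-127 31 54.4 | -121 32 54.7 | -115 30 54.4 | -109 30 54.7 | -103 34 54.8 | -97 28 54.6 | -91 31 54.7 | -85 31 54.4 | -79 31 54.4 | -73 32 54.5 | -67 30 54.5 | -61 28 54.5 | -55 31 53.6 | -49 30 53.7 | -43 30 53.7 | -37 32 53.8 | -31 30 53.8 | -25 30 53.8 | -19 25 48.3 | -13 28 47.9 | -7 28 47.9 | -1 31 47.9 | 5 32 48.0 | 11 31 48.1 | 17 23 53.2 | 23 26 53.7 | 29 32 53.8 | 35 33 53.8 | 41 32 54.0 | 47 30 54.0 | 53 30 53.8 | 59 29 54.5 | 65 27 54.6 | 71 33 54.7 | 77 33 54.9 | 83 28 55.1 | 89 31 54.8 | 95 30 55.0 | 101 30 55.0 | 107 33 54.9 | 113 29 55.0 | 119 29 54.7 | 125 34 55.1 | 131 17 54.6 | 
d1 3727 ((490.72869873046875, -269.7755432128906), (114.69587707519531, 263.4270935058594), 60.678226470947266)
c [ 0.4907 -0.2698] x [-0.4897 -0.8719] y [ 0.8719 -0.4897]
-127 35 54.1 | -121 34 53.8 | -115 32 54.0 | -109 37 53.8 | -103 30 54.0 | -97 37 53.9 | -91 36 54.1 | -85 32 53.7 | -79 35 54.0 | -73 35 54.2 | -67 32 54.1 | -61 32 54.3 | -55 34 52.8 | -49 36 53.5 | -43 36 53.4 | -37 33 53.3 | -31 31 53.3 | -25 31 53.3 | -19 32 48.3 | -13 33 47.1 | -7 33 48.1 | -1 34 47.8 | 5 33 48.0 | 11 33 47.4 | 17 34 52.9 | 23 33 53.7 | 29 29 53.4 | 35 32 53.6 | 41 33 54.1 | 47 32 53.9 | 53 31 53.8 | 59 32 54.2 | 65 33 55.0 | 71 36 54.6 | 77 36 54.6 | 83 32 54.7 | 89 32 54.7 | 95 32 55.2 | 101 33 55.1 | 107 32 54.5 | 113 32 55.3 | 119 31 54.9 | 125 32 54.9 | 131 21 54.9 |
```

View pics/c2.png

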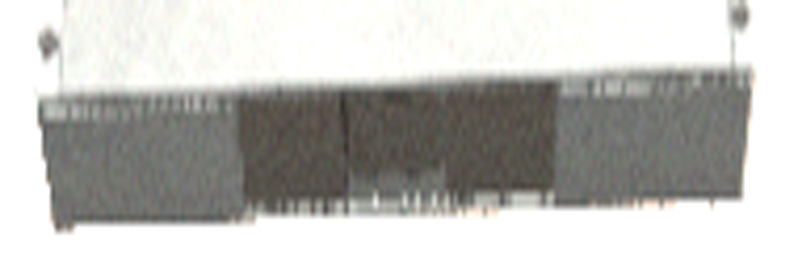

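Both cameras' depth agrees. The case centre is about (0.4915, −0.2715), with x̂ ≈ (−0.494, −0.87) and ŷ ≈ (0.87, −0.494). A 6 mm recess shows at case y −22 to +15, so the notch centre is about −3. I'll confirm it by touch, starting with a hover at case (99, +36) mm.

Request:
play_rows(
  commands="-0.358 -0.894 0 0 0 -0.861;-0.358 -0.894 0 0 0 -0.861;-0.358 -0.894 0 0 0 -0.861;-0.358 -0.894 0 0 0 -0.861;-0.358 -0.894 0 0 0 0;-0.358 -0.894 0 0 0 0;-0.358 -0.894 0 0 0 0;-0.358 -0.894 0 0 0 0;-0.358 -0.894 0 0 0 0;-0.358 -0.894 0 0.708 -0.402 0;-0.358 -0.894 0 0.708 -0.402 0;-0.358 -0.894 0 0.708 -0.402 0;-0.358 -0.894 0 0.708 -0.402 0;-0.358 -0.894 0 0.708 -0.402 0;0 0 0 0 0 0;0 0 0 0 0 0;0 0 0 0 0 0",
  grip=0,
)

```text
time_s: 1.85
tcp_pos: [0.4748, -0.3748, 0.2224]
ee_rot: [[-0.404, -0.87, 0.282], [-0.713, 0.493, 0.499], [-0.573, 0.001, -0.819]]
wrist_force: [-0.7, -0.1, 0.3]
gripper_width: 0.003
gripper_force: 0.0
```

Request:
play_rows(
  commands="0 0 -0.9 0 0 0;0 0 -0.9 0 0 0;0 0 -0.9 0 0 0;0 0 -0.9 0 0 0;0 0 -0.9 0 0 0;0 0 -0.9 0 0 0;0 0 -0.6 0 0 0;0 0 -0.6 0 0 0;0 0 -0.3 0 0 0;0 0 0 0 0 0;0 0 0 0 0 0",
)

```text
time_s: 2.95
tcp_pos: [0.4751, -0.3759, 0.0163]
ee_rot: [[-0.404, -0.87, 0.284], [-0.713, 0.494, 0.498], [-0.573, -0.001, -0.82]]
wrist_force: [-0.2, -0.4, 0.4]
gripper_width: 0.007
gripper_force: 0.0
```

```bash
python3 -c "
from h import *
snap('scene','s2')
a=cv2.imread('pics/s2.png')[180:380,190:440];cv2.imwrite('pics/c3.png',cv2.resize(a,None,fx=3,fy=3,interpolation=cv2.INTER_CUBIC))
s=r.sense();print(s['tcp_pos'],s['wrist_force'],s['joints'])"
```

```text
[ 0.47518919 -0.3760616   0.01664199] [-0.24051264 -0.68507436 -0.28335117] [-42.51632041  39.65769604   3.34889855 -37.21772172 -67.45717221
  31.88643176]
```

View pics/c3.png

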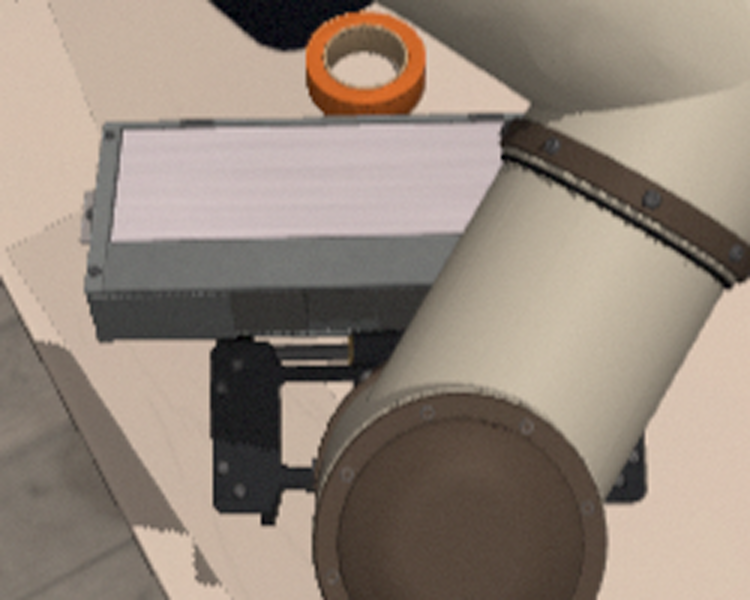

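The crop shows the gripper just outside the release side, below the case in the picture, touching nothing. The arm is clear above it. Now I'll approach the face at case y ≈ +37.

Request:
play_rows(
  commands="0.066 0.116 -0.02 0 0 0;0.066 0.116 -0.02 0 0 0;0.066 0.116 -0.02 0 0 0;0.066 0.116 -0.02 0 0 0;0.066 0.116 -0.01 0 0 0;0.066 0.116 0 0 0 0;0.066 0.116 0 0 0 0;0.033 0.058 0 0 0 0;0 0 0 0 0 0;0 0 0 0 0 0",
)

```text
time_s: 4.0
tcp_pos: [0.4895, -0.3494, 0.0128]
ee_rot: [[-0.405, -0.87, 0.283], [-0.712, 0.494, 0.498], [-0.573, 0.0, -0.819]]
wrist_force: [0.3, 0.5, 0.3]
gripper_width: 0.007
gripper_force: 0.0
```

Request:
play_rows(
  commands="0.0165 0.029 0 0 0 0;0.0165 0.029 0 0 0 0;0 0 0 0 0 0",
)

```text
time_s: 4.3
tcp_pos: [0.4904, -0.3476, 0.0128]
ee_rot: [[-0.405, -0.87, 0.283], [-0.712, 0.494, 0.499], [-0.573, 0.0, -0.819]]
wrist_force: [-0.3, -0.1, 0.1]
gripper_width: 0.004
gripper_force: 0.0
```

Request:
play_rows(
  commands="0.0165 0.029 0 0 0 0;0.0165 0.029 0 0 0 0;0 0 0 0 0 0",
)

```text
time_s: 4.6
tcp_pos: [0.4915, -0.3457, 0.0129]
ee_rot: [[-0.405, -0.87, 0.283], [-0.712, 0.494, 0.499], [-0.573, 0.0, -0.819]]
wrist_force: [0.2, -0.3, 0.2]
gripper_width: 0.003
gripper_force: 0.0
```

Request:
play_rows(
  commands="0.0165 0.029 0 0 0 0;0 0 0 0 0 0",
)

```text
time_s: 4.8
tcp_pos: [0.4919, -0.3452, 0.0129]
ee_rot: [[-0.405, -0.87, 0.283], [-0.713, 0.494, 0.498], [-0.573, -0.0, -0.82]]
wrist_force: [-0.5, -0.7, 0.1]
gripper_width: 0.006
gripper_force: 0.4
```

Request:
play_rows(
  commands="0.0165 0.029 0 0 0 0;0 0 0 0 0 0",
)

```text
time_s: 5.0
tcp_pos: [0.4921, -0.3449, 0.0128]
ee_rot: [[-0.405, -0.87, 0.283], [-0.713, 0.494, 0.497], [-0.572, -0.0, -0.82]]
wrist_force: [-2.4, -3.1, 0.3]
gripper_width: 0.007
gripper_force: 1.8
```

Request:
play_rows(
  commands="0.0165 0.029 0 0 0 0;0 0 0 0 0 0",
)

```text
time_s: 5.2
tcp_pos: [0.4922, -0.3447, 0.0128]
ee_rot: [[-0.405, -0.87, 0.283], [-0.714, 0.494, 0.497], [-0.571, -0.001, -0.821]]
wrist_force: [-3.9, -4.5, 0.8]
gripper_width: 0.007
gripper_force: 3.0
```

Contact came at 6 N with soft compliance of about 2.5 N/mm. Next I slide along the face towards the expected notch at this light pressure.

Request:
play_rows(
  commands="-0.058 0.033 0 0 0 0;-0.058 0.033 0 0 0 0;-0.058 0.033 0 0 0 0;-0.058 0.033 0 0 0 0;-0.058 0.033 0 0 0 0;-0.058 0.033 0 0 0 0;-0.058 0.033 0 0 0 0;-0.058 0.033 0 0 0 0;-0.058 0.033 0 0 0 0;-0.058 0.033 0 0 0 0",
)

```text
time_s: 6.2
tcp_pos: [0.4771, -0.3359, 0.0133]
ee_rot: [[-0.404, -0.868, 0.287], [-0.715, 0.496, 0.493], [-0.571, -0.006, -0.821]]
wrist_force: [-0.2, -5.7, 0.1]
gripper_width: 0.009
gripper_force: 2.2
```

Request:
play_rows(
  commands="-0.058 0.033 0 0 0 0;-0.058 0.033 0 0 0 0;-0.058 0.033 0 0 0 0;-0.058 0.033 0 0 0 0;-0.058 0.033 0 0 0 0;0 0 0 0 0 0",
)

```text
time_s: 6.8
tcp_pos: [0.4669, -0.3276, 0.0131]
ee_rot: [[-0.405, -0.869, 0.283], [-0.711, 0.494, 0.5], [-0.575, 0.001, -0.818]]
wrist_force: [-0.7, 0.0, -0.1]
gripper_width: 0.004
gripper_force: 0.0
```

Request:
play_rows(
  commands="-0.058 0.033 0 0 0 0;-0.058 0.033 0 0 0 0;-0.058 0.033 0 0 0 0;-0.058 0.033 0 0 0 0;-0.058 0.033 0 0 0 0;0 0 0 0 0 0",
)

```text
time_s: 7.4
tcp_pos: [0.4579, -0.3233, 0.0129]
ee_rot: [[-0.405, -0.869, 0.283], [-0.712, 0.494, 0.499], [-0.574, 0.0, -0.819]]
wrist_force: [0.4, 0.3, 0.8]
gripper_width: 0.001
gripper_force: 0.0
```

The force fell to zero while sliding, so the tip dropped in. It is now at case y ≈ −4, mid-notch. Now pressing.

Request:
play_rows(
  commands="0.0165 0.029 0 0 0 0;0.0165 0.029 0 0 0 0;0.0165 0.029 0 0 0 0;0.0165 0.029 0 0 0 0;0.0165 0.029 0 0 0 0;0.0165 0.029 0 0 0 0;0 0 0 0 0 0",
)

```text
time_s: 8.1
tcp_pos: [0.4605, -0.3195, 0.0128]
ee_rot: [[-0.405, -0.87, 0.283], [-0.714, 0.494, 0.497], [-0.571, -0.001, -0.821]]
wrist_force: [-4.0, -4.0, 0.7]
gripper_width: 0.007
gripper_force: 2.6
```

Request:
play_rows(
  commands="0.0165 0.029 0 0 0 0;0.0165 0.029 0 0 0 0;0.0165 0.029 0 0 0 0;0 0 0 0 0 0",
)

```text
time_s: 8.5
tcp_pos: [0.4619, -0.3172, 0.0128]
ee_rot: [[-0.405, -0.869, 0.283], [-0.714, 0.494, 0.496], [-0.571, -0.001, -0.821]]
wrist_force: [-3.0, -3.5, 1.1]
gripper_width: 0.004
gripper_force: 2.9
```

Request:
play_rows(
  commands="0.0165 0.029 0 0 0 0;0.0165 0.029 0 0 0 0;0 0 0 0 0 0",
)

```text
time_s: 8.8
tcp_pos: [0.4629, -0.3155, 0.0128]
ee_rot: [[-0.405, -0.869, 0.283], [-0.714, 0.494, 0.496], [-0.571, -0.001, -0.821]]
wrist_force: [-3.9, -4.3, 0.4]
gripper_width: 0.007
gripper_force: 2.9
```

Request:
play_rows(
  commands="0.0165 0.029 0 0 0 0;0.0165 0.029 0 0 0 0;0 0 0 0 0 0",
)

```text
time_s: 9.1
tcp_pos: [0.4635, -0.3144, 0.0128]
ee_rot: [[-0.405, -0.87, 0.282], [-0.715, 0.494, 0.495], [-0.57, -0.001, -0.822]]
wrist_force: [-3.8, -6.5, 1.8]
gripper_width: 0.009
gripper_force: 3.9
```

Request:
play_rows(
  commands="0.0165 0.029 0 0 0 0;0.0165 0.029 0 0 0 0;0 0 0 0 0 0",
)

```text
time_s: 9.4
tcp_pos: [0.4637, -0.3142, 0.0128]
ee_rot: [[-0.405, -0.87, 0.281], [-0.716, 0.494, 0.493], [-0.568, -0.002, -0.823]]
wrist_force: [-8.4, -9.4, 1.9]
gripper_width: 0.006
gripper_force: 6.1
```

The tip has stopped and the force is rising (13 N), so the plate is home. I'll back straight out, then rise clear of the lid.

Request:
play_rows(
  commands="-0.033 -0.058 0 0 0 0;-0.066 -0.116 0 0 0 0;-0.1 -0.174 0 0 0 0;-0.132 -0.232 0 0 0 0;-0.165 -0.29 0 0 0 0;-0.165 -0.29 0 0 0 0;-0.165 -0.29 0 0 0 0;-0.1 -0.174 0 0 0 0;0 0 0.4 0 0 0;0 0 0.8 0 0 0;0 0 0.8 0 0 0;0 0 0.8 0 0 0;-0.3 -0.5 0.8 0 0 0;-0.3 -0.5 0.8 0 0 0;-0.3 -0.5 0.8 0 0 0;0 0 0.4 0 0 0;0 0 0 0 0 0;0 0 0 0 0 0",
)

```text
time_s: 11.2
tcp_pos: [0.4109, -0.403, 0.1806]
ee_rot: [[-0.404, -0.87, 0.283], [-0.712, 0.493, 0.5], [-0.574, 0.001, -0.819]]
wrist_force: [-0.3, 0.2, 0.4]
gripper_width: 0.005
gripper_force: 0.0
```

```bash
python3 -c "
from h import *
s=r.sense();print(s['tcp_pos'],s['wrist_force'])
snap('side','d2');snap('scene','s3')
a=cv2.imread('pics/d2.png')[150:320,180:410];b=cv2.imread('pics/s3.png')[190:360,200:430]
cv2.imwrite('pics/c4.png',cv2.resize(np.vstack([a,b]),None,fx=1.75,fy=1.75,interpolation=cv2.INTER_CUBIC))"
```

```text
[ 0.41092899 -0.4029871   0.18064684] [-0.25352042  0.23842984  0.37662366]
```

View pics/c4.png

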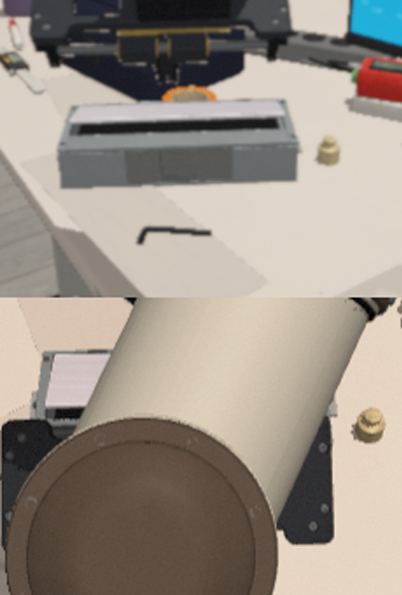

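The side view shows the lid ajar, with a dark gap under its front edge at crop y ≈ 127. The weight, hex key and tape look unmoved. I'll check the lid edge height, then hand in.

```bash
python3 -c "
from h import *
h=[max(world('d2',u,v)[2] for v in range(209,224)) for u in (240,260,300,320)]
print(np.round(h,4))
if np.median(h)>.066: print(r.finish_job())"
```

```text
[0.0711 0.0707 0.0713 0.0705]
the job is handed in; nothing more can be done
None
```

I found the notch by touch at about case y = −3 mm and pressed the release plate home with about 13 N at the last reading. The lid's front edge now stands about 19 mm up; the hand is clear, the weight, tape and hex key look unmoved in the last picture, and the job is handed in at about 11 s of the 48 s allowed.

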